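# Index the brass fitting round to the inspection camera

## Task

Bring the one brass hose fitting on the round indexing table in front of the lens of the small blue inspection camera: pump the red-handled hand lever with full strokes, pushing it to its stop and letting its spring bring it right back each time, until the brass fitting has clicked into place at the camera, and then stop. Leave the lever home and let go; do not touch the dial or the fittings on it, and leave the spare fitting, the tape roll and the gauge where they are.

Things in the scene. Friction and masses are not known exactly. Their poses are not given: they have to be found in the camera images.
- indexer: the fixed bench-top indexer: aluminium base plate 190 x 315 mm, top 16 mm above the bench, carrying the turning dial, the hand lever, a small blue camera at one end and, at the dial's centre, a standing white backlight panel (top 113 mm). Origin: on the dial's axis at bench height; y from the dial towards the camera, z up
- dial: round aluminium dial, 176 mm across, top 68 mm above the bench, with eight upright hose fittings at 45 degree steps, 68 mm from its axis: one brass (top 108 mm), seven nickel plated (top 97 mm). Each lever stroke ratchets it on one station, 45 degrees, anticlockwise from above; it stays there while the lever returns. Origin: on its axis at bench height. Not to be touched
- dial_centre (a point): fixed point on the vertical axis that dial and lever share, level with the dial's top face, 68 mm above the bench
- brass_axis (a point): point on the upright axis of the brass fitting, 90 mm above the bench; moves with the dial. It starts two to four stations short of the camera. A sprung detent draws the dial into the nearest station (exact to 1 mm); sometimes the dial was left balanced halfway between two stations, and then the first full stroke only brings it to the next one
- view_point (a point): fixed point where the brass fitting's axis must come to stand: in front of the lens, 90 mm above the bench, 68 mm from the dial's axis, 50 mm in front of the lens glass
- lens_front (a point): centre of the camera's lens glass, 90 mm above the bench; the small blue camera stands fixed behind it on the end of the base plate, its top 105 mm above the bench
- handle (a point): point on the axis of the lever's upright red handle, 100 mm above the bench, 165 mm from the dial's axis. The handle is round, 22 mm thick, free between 50 and 122 mm above the bench, nothing within 60 mm of it there: push it, cage it between open fingers or pinch it from above. The lever arm below runs in to the axis, its parts up to 50 mm above the bench
- lever (a joint): angle of the hand lever about the dial's axis, rad: 0 is home, 0.90 the end stop; grows anticlockwise from above, so the handle, on the side away from the camera, moves away from the robot. Takes 2 to 10 N at the handle; let go, its spring brings it home within half a second. A full stroke goes beyond 0.70 and back below 0.10
- spare_fitting: loose nickel-plated hose fitting, 19 x 16 x 39 mm, standing on its thread on the bench near the base plate; origin at the centre of its underside; leave it alone
- seal_tape: white roll of thread seal tape, 49 mm across, 13 mm high, loose on the bench; origin at the centre of its underside; leave it alone
- gauge: round black hand gauge with a white face and a brass stub, 91 x 62 x 23 mm, lying loose on its back; origin at the centre of its underside; leave it alone

How it is judged:
By the outcome, as a careful person would: the job done as asked, in the order asked, and still so for the second after the job is handed in, with the robot touching nothing.
It also fails if it takes over 61 s, if anything falls off the work surface, if the arm or the gripper's body presses on something with over 40 N, if the wrist force passes 120 N, or if a joint passes its speed limit or range.

## Robot

A 6-joint arm with a two-finger parallel gripper is mounted at the origin on a cart in front of the work surface, level with it; the furniture and walls round the work are solid. World frame = base frame: x ahead of the robot, y to its left, z up, the work surface at z = 0. Lengths are in m, angles in rad, forces in N, time in s.
With the tool pointing down it reaches from about 0.375 to 0.975 m from the base axis. Payload 3.8 kg.
Tool frame: the origin (TCP) lies between the finger pads; the fingertips stand tips_ahead ahead of it and the grasp point (between the pads) lies 8 mm behind it (tips_ahead is the distance from the TCP to the fingertips, in m); z points along the fingers, y is the line along which they close (so a half turn about z gives the same grasp; the last joint's range is limited). The gripper opens to 88 mm and grips with 3 to 60 N. Pads are 18 mm wide; open, the fingers measure 123 mm over their backs; the gripper's body (75 mm by 187 mm) begins 45 mm behind the grasp point.
Start: joints at [1.197, 0.264, 1.604, -0, 1.274, -0.037], TCP at [0.223, 0.637, 0.25] pointing down, gripper open.
Joint ranges: [-2.63, 2.63], [-0.94, 2.18], [0.31, 2.57], [-1.31, 4.45], [0, 2.66], [-2.55, 2.55]. Speed limits (rad/s): [2.57, 2.57, 3.14, 3.14, 3.14, 3.14].

## Interface

Orientations are given as a unit quaternion [w, x, y, z].
In Python, from plant import * gives the robot as it stands. The module is installed in compiled form; this text tells all that it offers.
- The arm moves only by the tool drive_tool, never from a script. Its argument "deltas" is one flat list of numbers, 7 for each row, row after row: the shift along the world's x, y, z normalised to -1 to 1, where 1 is 0.02 m, then the turn, a rotation vector about the world's x, y, z normalised to -1 to 1, where 1 is 0.15 rad, then the opening, from 0 (shut) to 1 (fully open). A call has 1 to 20 rows; each row shifts and turns the commanded pose from where the row before left it; what a row does not reach is not made up. A row lasts 1/8 s, in which the tool goes at most 62.5 mm and 10.7 degrees, less where a joint would pass 70% of its speed; a pose out of reach is approached as far as the arm can. A call with a number of a shift or a turn outside -1 to 1 is refused whole. A call with a gripper value outside its range is refused whole. The fingers move at their own pace and stop on an object; "squeeze" is the grip in N (left out, the last holds). Time passes only in rows, so rows that do not move let the fingers close. It gives the time, the measured TCP pose, the force, the opening and the grip force at its end, in the units of the state.
- sense(): the state, without advancing time (a new reading comes with each control period).
- get_image(name): name is "scene" or "top"; returns a dict with "image" (384x512x3 uint8, red, green, blue), "mtx" (3x3 intrinsics, pixels), "world_to_cam" (4x4, takes a point from world to camera coordinates). Camera axes: x right, y up, looking along -z (the intrinsics and any distortion apply to the point x, -y, -z); pixel columns grow to the right and rows downward; lengths in m; the calibration is good to about 2 mm. A picture is of the moment at which its call begins. There is no depth.
- job_done(): hands the job in; it is judged then, once.
The state is a dict: "time": time; "q": joint angles; "joint_velocities": joint speeds; "joint_efforts": joint torques, N m; "position": TCP position; "tool_rot": TCP orientation; "force": force on the tool from outside, world axes, zero at the start; "moment": the same for the moment, N m; "gripper_width": finger opening in m; "gripper_force": force on a finger pad.
Only numpy, scipy, OpenCV 4.12 (cv2) and the standard library are available. Lean on these libraries where they do the work, as an engineer would, in place of code of your own. Each camera call takes 0.05 s, during which the arm holds its last target. There are 200 camera calls.

## Working session

There is one attempt and no reset: what is moved stays moved. The work goes in short steps, Python scripts to look and compute and a tool call to move; the robot and the scene stay as the last step left them, time stands still between calls to the robot, and variables do not carry over. Pictures are saved under pics/ and viewed, at most 10 in all, crops included, and the job is handed in when it is done.

Besides the shell and the picture viewer there is one more tool, called as name(argument=value, ...) on one line, values as JSON. drive_tool: Moves the arm, as the interface text tells. Its arguments: {"type":"object","properties":{"deltas":{"type":"array","items":{"type":"number","minimum":-1,"maximum":1}},"squeeze":{"type":"number"}},"required":["deltas"]}

```bash
mkdir -p pics; cat > h.py <<'E'
from plant import *
import numpy as np, cv2
def grab(n,save=None):
    d=get_image(n)
    if save: cv2.imwrite('pics/'+save,cv2.cvtColor(d['image'],cv2.COLOR_RGB2BGR))
    return d
def ray(d,u,v):
    M=np.array(d['world_to_cam']);R=M[:3,:3];t=M[:3,3]
    p=np.linalg.inv(d['mtx'])@[u,v,1]
    return -R.T@t, R.T@np.array([p[0],-p[1],-p[2]])
def plane(d,u,v,z):
    o,r=ray(d,u,v);return o+r*(z-o[2])/r[2]
E
python3 - <<'E'
from h import *
a=grab('scene','s1.png');b=grab('top','t1.png')
cv2.imwrite('pics/top_scene.png',cv2.resize(cv2.cvtColor(np.vstack([a['image'],b['image']]),cv2.COLOR_RGB2BGR),(400,600)))
s=sense();print(s['position'],s['tool_rot'],s['force'],s['time'],[k for k in a])
for d in(a,b):print(ray(d,256,192))
E
```

```text
[0.22283288 0.6365239  0.24853548] [-1.85917323e-04  1.67567515e-01  9.85860123e-01 -9.55104443e-04] [ 0.2139601  -0.07998135 -0.16415807] 0.1 ['image', 'mtx', 'world_to_cam']
(array([-0.22093798, -0.38562843,  0.79933808]), array([ 0.65619221,  0.37637505, -0.65406002]))
(array([ 0.40133732, -0.00558713,  0.93828017]), array([ 0.12352728,  0.01345517, -0.99242054]))
```

View pics/s1.png

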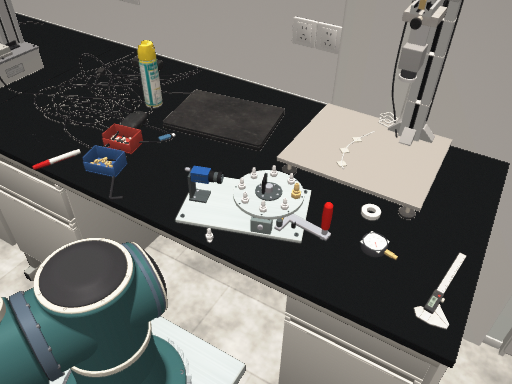

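View pics/t1.png

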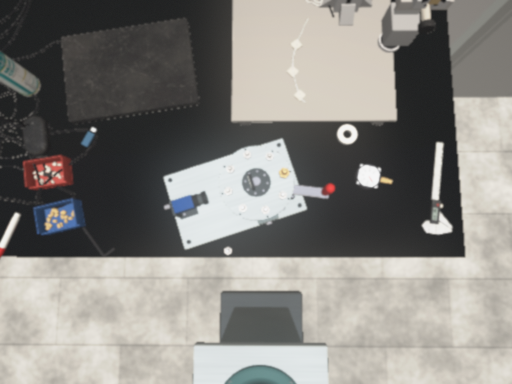

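The scene view shows the blue camera at (203,175), the dial at (268,193), the brass fitting at (296,190) and the red handle at (328,215). In the top view these are at (186,205), (256,182), (284,173) and (330,188). Next I'll measure them.

```bash
cat >> h.py <<'E'
def blob(d,f,box):
    h=cv2.cvtColor(d['image'],cv2.COLOR_RGB2HSV).astype(int)
    m=np.zeros(h.shape[:2],np.uint8);x0,y0,x1,y1=box
    m[y0:y1,x0:x1]=f(h[y0:y1,x0:x1,0],h[y0:y1,x0:x1,1],h[y0:y1,x0:x1,2])
    n,l,st,c=cv2.connectedComponentsWithStats(m)
    if n<2: return None
    i=1+np.argmax(st[1:,4]); return c[i],st[i]
red=lambda h,s,v:((h<6)|(h>174))&(s>140)&(v>70)
brass=lambda h,s,v:(h>12)&(h<28)&(s>90)&(v>90)
blue=lambda h,s,v:(h>100)&(h<125)&(s>120)&(v>50)
def tri(a,pa,b,pb):
    oa,ra=ray(a,*pa);ob,rb=ray(b,*pb)
    k=np.linalg.lstsq(np.c_[ra,-rb],ob-oa,rcond=None)[0]
    p,q=oa+k[0]*ra,ob+k[1]*rb;return (p+q)/2,np.linalg.norm(p-q)
E
python3 - <<'E'
from h import *
np.set_printoptions(precision=4,suppress=True)
a=grab('scene');b=grab('top')
SB=(180,150,345,245);TB=(160,130,345,250)
for n,f in(('red',red),('brass',brass),('blue',blue)):
    p=blob(a,f,SB);q=blob(b,f,TB);print(n,p,q)
    if p and q: print(tri(a,p[0],b,q[0]))
q=blob(b,red,TB)[0];print('red top plane',plane(b,*q,.115))
q=blob(b,brass,TB)[0];print('brass top plane',plane(b,*q,.1))
im=cv2.cvtColor(b['image'],cv2.COLOR_RGB2BGR)[130:255,155:350]
cv2.imwrite('pics/t2.png',cv2.resize(im,None,fx=4,fy=4,interpolation=cv2.INTER_CUBIC))
# base plate: bright region on black bench, min-area rect
g=(cv2.cvtColor(b['image'],cv2.COLOR_RGB2GRAY)>110).astype(np.uint8);m=np.zeros_like(g);m[135:250,160:312]=g[135:250,160:312]
cs=cv2.findContours(m,0,2)[0];c=max(cs,key=cv2.contourArea)
bx=cv2.boxPoints(cv2.minAreaRect(c));print(bx)
w=np.array([plane(b,*x,.016) for x in bx]);print(w,np.linalg.norm(np.diff(w,axis=0),axis=1),w.mean(0))
E
```

```text
red (array([326.6795, 215.4208]), array([321, 202,  13,  28, 259], dtype=int32)) (array([329.5244, 187.9512]), array([325, 183,  10,  11,  82], dtype=int32))
(array([ 0.5141, -0.1574,  0.0844]), np.float64(0.010649357634077773))
brass (array([295.9485, 191.5052]), array([292, 183,   9,  16,  97], dtype=int32)) None
blue (array([199.7782, 173.5382]), array([190, 165,  21,  19, 275], dtype=int32)) (array([182.1596, 204.0892]), array([172, 197,  21,  16, 213], dtype=int32))
(array([0.4781, 0.1754, 0.0908]), np.float64(0.00445776954573919))
red top plane [ 0.5127 -0.1565  0.115 ]Traceback (most recent call last):
  File "<stdin>", line 9, in <module>
TypeError: 'NoneType' object is not subscriptable
```

```bash
python3 - <<'E'
from h import *
np.set_printoptions(precision=4,suppress=True)
a=grab('scene');b=grab('top')
im=cv2.cvtColor(b['image'],cv2.COLOR_RGB2BGR)[130:255,155:350]
cv2.imwrite('pics/t2.png',cv2.resize(im,None,fx=4,fy=4,interpolation=cv2.INTER_CUBIC))
br2=lambda h,s,v:(h>8)&(h<32)&(s>55)&(v>80)
p=blob(a,br2,(230,165,310,220));q=blob(b,br2,(215,140,300,225));print('brass',p,q)
if q: print(tri(a,p[0],b,q[0]),plane(b,*q[0],.1))
dark=lambda h,s,v:v<110
k=blob(b,dark,(235,162,277,202));print('hub',k,plane(b,*k[0],.07))
g=(cv2.cvtColor(b['image'],cv2.COLOR_RGB2GRAY)>110).astype(np.uint8);m=np.zeros_like(g);m[135:250,160:312]=g[135:250,160:312]
c=max(cv2.findContours(m,0,2)[0],key=cv2.contourArea)
bx=cv2.boxPoints(cv2.minAreaRect(c))
w=np.array([plane(b,*x,.016) for x in bx]);print(bx,w,np.linalg.norm(np.diff(w,axis=0),axis=1),w.mean(0))
E
```

```text
brass (array([295.7027, 191.4505]), array([291, 183,  10,  16, 111], dtype=int32)) (array([283.7344, 172.5625]), array([279, 168,  10,  10,  64], dtype=int32))
(array([ 0.5518, -0.056 ,  0.0825]), np.float64(0.004677681935470389)) [ 0.5499 -0.0569  0.1   ]
hub (array([252.9091, 187.6364]), array([252, 186,   3,   4,  11], dtype=int32)) [0.5197 0.0134 0.07  ]
[[153.5977 179.1048]
 [290.7436 129.7323]
 [318.4065 206.5737]
 [181.2606 255.9462]] [[ 0.5488  0.2626  0.016 ]
 [ 0.6747 -0.0808  0.016 ]
 [ 0.48   -0.1462  0.016 ]
 [ 0.3602  0.1878  0.016 ]] [0.3658 0.2054 0.3548] [0.5159 0.0558 0.016 ]
```

View pics/t2.png

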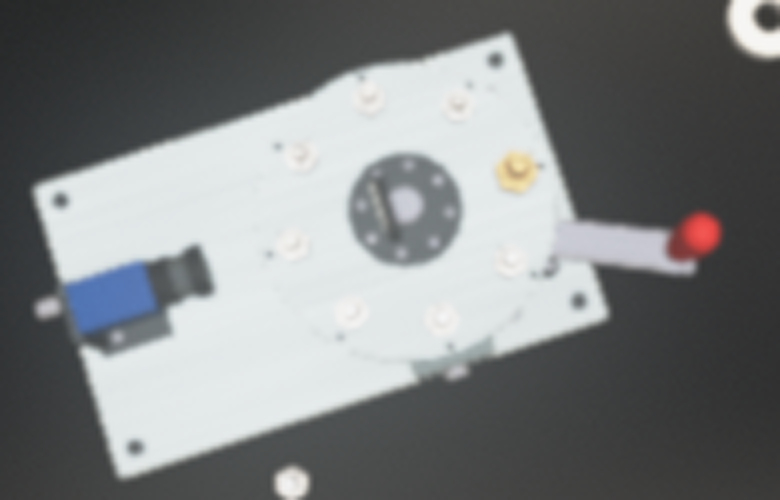

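The crop shows a fitting directly in front of the lens, so the dial is seated. Brass is opposite the lens, four stations short. The hub is at crop (405,208) and the handle top at (702,232). Next I'll work out the lever geometry.

```bash
python3 - <<'E'
from h import *
np.set_printoptions(precision=4,suppress=True)
a=grab('scene');b=grab('top')
T=lambda x,y,z:plane(b,155+(x+.5)/4-.5,130+(y+.5)/4-.5,z)
c=T(405,208,.072);h=T(703,231,.12);print('c',c,'h',h,np.linalg.norm((h-c)[:2]))
# base corners scale check
w=np.array([T(35,187,.016),T(512,33,.016),T(608,318,.016),T(120,478,.016)]);print(np.linalg.norm(np.diff(w,axis=0),axis=1))
l=T(205,270,.09)
ang=lambda p:np.degrees(np.arctan2(p[1]-c[1],p[0]-c[0]))
F=[(517,170),(458,103),(370,97),(300,155),(293,243),(350,312),(441,318),(512,260)]
e=(w[0]+w[3])/2-(w[1]+w[2])/2
print('lens',l,ang(l),'base axis',np.degrees(np.arctan2(e[1],e[0])))
for i,f in enumerate(F):
    p=T(*f,.106 if i==0 else .095);print(p,ang(p),np.linalg.norm((p-c)[:2]))
a0=np.arctan2(h[1]-c[1],h[0]-c[0]);print(np.degrees(a0))
for t in(0,.3,.6,.75,.9):print(t,c[:2]+.165*np.array([np.cos(a0+t),np.sin(a0+t)]))
s=sense();print(s['position'],s['gripper_width'])
u,v=plane(b,330,188,.11)[:2],0
# red handle bottom/top in scene
p=blob(a,red,(315,195,345,245));print(p, tri(a,(328,203.5),b,(330.2,187.2)))
E
```

```text
c [0.5335 0.0065 0.072 ] h [ 0.5133 -0.1574  0.12  ] 0.1651668514054774
[0.3141 0.1887 0.3128]
lens [0.4953 0.1199 0.09  ] 108.63988817137295 base axis 108.1389646608487
[ 0.5499 -0.0569  0.106 ] -75.55552131241224 0.06541163585394992
[ 0.5908 -0.0242  0.095 ] -28.127642862431177 0.06497707046285717
[0.5945 0.0263 0.095 ] 18.018900193184034 0.06408386254480168
[0.5607 0.0661 0.095 ] 65.51354705243659 0.06557055384526496
[0.5101 0.0696 0.095 ] 110.41399545695545 0.06732273711616639
[0.4709 0.037  0.095 ] 153.99192836450314 0.06968010947324392
[ 0.4675 -0.0141  0.095 ] -162.67466784221793 0.0691394613838854
[ 0.5003 -0.0542  0.095 ] -118.71219804978716 0.06921914981570486
-97.0484536518495
0 [ 0.5133 -0.1573]
0.3 [ 0.5626 -0.156 ]
0.6 [ 0.6093 -0.1401]
0.75 [ 0.6303 -0.1271]
0.9 [ 0.6492 -0.1112]
[0.223  0.637  0.2495] 0.08804699125478155
(array([326.6795, 215.4208]), array([321, 202,  13,  28, 259], dtype=int32)) (array([ 0.512 , -0.1543,  0.1209]), np.float64(0.005931328733768758))
```

drive_tool(deltas=[0.31,-0.99,0,0,0,-0.49,0,0.31,-0.99,0,0,0,-0.49,0,0.31,-0.99,0,0,0,-0.49,0,0.31,-0.99,0,0,0,-0.49,0,0.31,-0.99,0,0,0,-0.49,0,0.31,-0.99,0,0,0,-0.49,0,0.31,-0.99,0,0,0,-0.49,0,0.31,-0.99,0,0,0,-0.49,0,0.31,-0.99,0,0,0,-0.49,0,0.31,-0.99,0,0,0,-0.49,0,0.31,-0.99,0,0,0,-0.49,0,0.31,-0.99,0,0,0,-0.49,0,0.31,-0.99,0,0,0,-0.49,0,0.31,-0.99,0,0,0,-0.49,0,0.31,-0.99,0,0,0,-0.49,0,0.31,-0.99,0,0,0,-0.49,0,0.31,-0.99,0,0,0,-0.49,0,0.31,-0.99,0,0,0,-0.49,0,0.31,-0.99,0,0,0,-0.49,0,0.31,-0.99,0,0,0,-0.49,0], squeeze=5)

```text
time: 2.9
position: [0.3473, 0.2401, 0.2499]
tool_rot: [0.0, 0.787, 0.618, 0.0]
force: [0.1, 0.1, -0.9]
gripper_width: 0.0007
gripper_force: 0.0
```

drive_tool(deltas=[0.31,-0.99,0,0,0,-0.49,0,0.31,-0.99,0,0,0,-0.49,0,0.31,-0.99,0,0,0,-0.49,0,0.31,-0.99,0,0,0,-0.49,0,0.31,-0.99,0,0,0,-0.49,0,0.31,-0.99,0,0,0,-0.49,0,0.31,-0.99,0,0,0,-0.49,0,0.31,-0.99,0,0,0,-0.49,0,0.31,-0.99,0,0,0,-0.49,0,0.31,-0.99,0,0,0,-0.49,0,0.31,-0.99,0,0,0,-0.49,0,0.31,-0.99,0,0,0,-0.49,0,0.31,-0.99,0,0,0,-0.49,0,0.31,-0.99,0,0,0,-0.49,0,0.31,-0.99,0,0,0,-0.49,0,0.31,-0.99,0,0,0,-0.49,0,0.31,-0.99,0,0,0,-0.49,0,0.31,-0.99,0,0,0,-0.49,0,0.31,-0.99,0,0,0,-0.49,0,0.31,-0.99,0,0,0,-0.49,0])

```text
time: 5.4
position: [0.4712, -0.156, 0.2497]
tool_rot: [0.0, 0.998, -0.07, 0.0]
force: [0.6, 0.2, -1.2]
gripper_width: 0.0006
gripper_force: 0.0
```

```bash
python3 - <<'E'
from h import *
import plant
s=sense();print({k:np.round(s[k],3) for k in s});print([k for k in dir(plant) if k[0]!='_'])
try: print(plant.tips_ahead)
except Exception as e: print(e)
E
```

```text
{'time': np.float64(5.4), 'q': array([-0.37 , -0.078,  1.976,  0.   ,  1.244,  1.34 ]), 'joint_velocities': array([-0.269,  0.191, -0.177,  0.002, -0.017,  0.317]), 'joint_efforts': array([ 1.1830e+00, -3.2117e+01, -3.4853e+01, -1.0000e-03, -3.1000e-02,
       -3.3700e-01]), 'position': array([ 0.471, -0.156,  0.25 ]), 'tool_rot': array([ 0.   ,  0.998, -0.07 ,  0.   ]), 'force': array([ 0.625,  0.195, -1.236]), 'moment': array([0.019, 0.159, 0.053]), 'gripper_force': np.float64(0.0), 'gripper_width': np.float64(0.001)}
['IKError', 'get_image', 'job_done', 'sense', 'tips_ahead']
0.011
```

drive_tool(deltas=[0,0,-0.97,0,0,0,0,0,0,-0.97,0,0,0,0,0,0,-0.97,0,0,0,0,0,0,-0.97,0,0,0,0,0,0,-0.97,0,0,0,0,0,0,-0.97,0,0,0,0,0,0,-0.97,0,0,0,0,0,0,-0.97,0,0,0,0,0,0,0,0,0,0,0])

```text
time: 6.52
position: [0.4684, -0.1534, 0.0917]
tool_rot: [-0.001, 0.998, -0.067, -0.003]
force: [-0.7, 0.5, -0.3]
gripper_width: 0.0006
gripper_force: 0.0
```

drive_tool(deltas=[0.5,0,0,0,0,0,0,0.6,0.05,0,0,0,0,0,0.9,-0.17,0,0,0,0.73,0,0.91,-0.07,0,0,0,0.73,0,0.91,0.03,0,0,0,0.73,0,0.9,0.13,0,0,0,0.73,0,0.88,0.23,0,0,0,0.73,0,0.85,0.32,0,0,0,0.73,0,0.81,0.42,0,0,0,0.73,0,0.76,0.5,0,0,0,0.73,0,0,0,0,0,0,0,0])

```text
time: 7.9
position: [0.632, -0.1257, 0.0947]
tool_rot: [-0.0, 0.932, 0.362, -0.001]
force: [-5.4, -0.7, 3.1]
gripper_width: 0.0005
gripper_force: 2.1
```

```bash
python3 - <<'E'
from h import *
s=sense();print(s['position'],s['force'],s['q'])
a=grab('scene');b=grab('top')
im=np.hstack([cv2.resize(a['image'][140:250,180:350],None,fx=2.3,fy=2.3),cv2.resize(b['image'][140:250,160:330],None,fx=2.3,fy=2.3)])
cv2.imwrite('pics/p3.png',cv2.cvtColor(im,cv2.COLOR_RGB2BGR))
E
```

```text
[ 0.63195138 -0.12574505  0.09468356] [-5.37537421 -0.65458683  3.06597015] [-2.34704902e-01  3.40083098e-01  1.80871963e+00 -8.45756233e-04
  9.93930397e-01  5.95343882e-01]
```

View pics/p3.png

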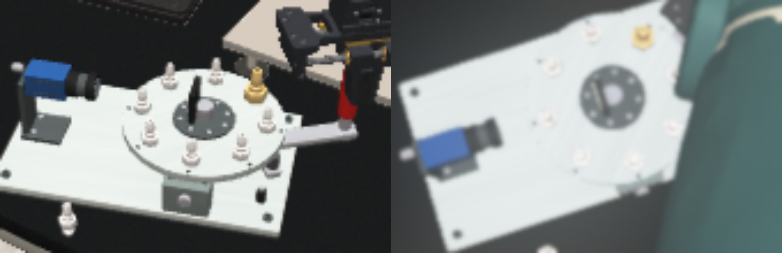

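The handle is swung most of the way and the brass fitting has moved on from its start position. I'll nudge it the rest of the way to the stop.

drive_tool(deltas=[0.2,0.17,0,0,0,0.2,0,0,0,0,0,0,0,0])

```text
time: 8.25
position: [0.6347, -0.1238, 0.0947]
tool_rot: [0.0, 0.927, 0.375, -0.001]
force: [-5.0, -2.6, 2.6]
gripper_width: 0.0008
gripper_force: 3.0
```

drive_tool(deltas=[0.2,0.18,0,0,0,0.1,0,0,0,0,0,0,0,0])

```text
time: 8.5
position: [0.636, -0.1228, 0.0947]
tool_rot: [0.001, 0.924, 0.383, -0.004]
force: [-12.3, -10.9, 6.9]
gripper_width: 0.0004
gripper_force: 8.7
```

The stop is reached: the force jumped to about 16 N. Now I'll retreat along the same arc past home.

drive_tool(deltas=[-0.4,-0.35,0,0,0,-0.3,0,-0.76,-0.5,0,0,0,-0.73,0,-0.81,-0.42,0,0,0,-0.73,0,-0.85,-0.32,0,0,0,-0.73,0,-0.88,-0.23,0,0,0,-0.73,0,-0.9,-0.13,0,0,0,-0.73,0,-0.91,-0.03,0,0,0,-0.73,0,-0.91,0.07,0,0,0,-0.73,0,-0.9,0.17,0,0,0,-0.73,0,-0.6,-0.05,0,0,0,0,0,-0.5,0,0,0,0,0,0,0,0,0,0,0,0,0,0,0,0,0,0,0,0,0,0,0,0,0,0,0,0,0,0,0,0,0,0])

```text
time: 10.38
position: [0.4714, -0.155, 0.0945]
tool_rot: [0.0, 0.998, -0.067, 0.0]
force: [0.0, 1.1, 0.0]
gripper_width: 0.0003
gripper_force: 0.0
```

```bash
cat > chk.py <<'E'
from h import *
import sys
np.set_printoptions(precision=4,suppress=True)
s=sense();print(s['time'],s['position'],s['force'])
a=grab('scene');b=grab('top');c=np.array([.5335,.0065])
br2=lambda h,s,v:(h>8)&(h<32)&(s>80)&(v>80)
p=blob(a,br2,(230,160,310,220))
if p:
    w=plane(a,*p[0],.085);print('brass',p,w,'ang',np.degrees(np.arctan2(*(w[:2]-c)[::-1])),np.linalg.norm(w[:2]-c))
r=blob(a,red,(300,180,350,245));print('red',r)
im=np.hstack([cv2.resize(a['image'][140:250,180:350],None,fx=2.3,fy=2.3),cv2.resize(b['image'][140:250,160:330],None,fx=2.3,fy=2.3)])
cv2.imwrite('pics/'+sys.argv[1],cv2.cvtColor(im,cv2.COLOR_RGB2BGR))
E
python3 chk.py p4.png
```

```text
10.375 [ 0.4714 -0.155   0.0945] [0.0311 1.0988 0.0229]
brass (array([308.6667, 195.3333]), array([308, 195,   2,   2,   3], dtype=int32)) [ 0.5511 -0.0882  0.085 ] ang -79.47423416031978 0.09634133218432808
red (array([328.3889, 223.8889]), array([324, 216,   8,  14,  36], dtype=int32))
```

View pics/p4.png

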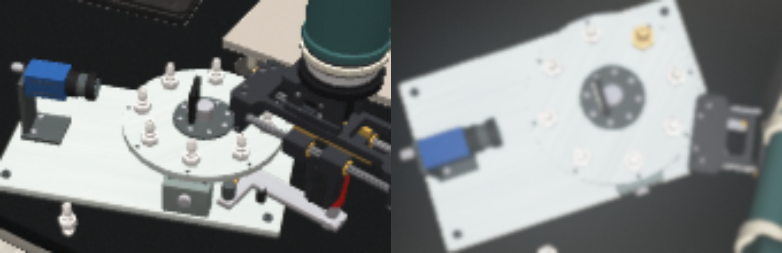

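Brass has advanced one station: in the top crop it is at (643,37), about 63° image angle. The lever is home. Stroke 2 is the same.

drive_tool(deltas=[0.5,0,0,0,0,0,0,0.6,0.05,0,0,0,0,0,0.9,-0.17,0,0,0,0.73,0,0.91,-0.07,0,0,0,0.73,0,0.91,0.03,0,0,0,0.73,0,0.9,0.13,0,0,0,0.73,0,0.88,0.23,0,0,0,0.73,0,0.85,0.32,0,0,0,0.73,0,0.81,0.42,0,0,0,0.73,0,0.76,0.5,0,0,0,0.73,0,0.2,0.17,0,0,0,0.2,0,0.2,0.18,0,0,0,0.1,0,0,0,0,0,0,0,0,0,0,0,0,0,0,0])

```text
time: 12.22
position: [0.6357, -0.1225, 0.0938]
tool_rot: [0.0, 0.924, 0.383, -0.005]
force: [-12.9, -11.3, 5.7]
gripper_width: 0.0004
gripper_force: 8.5
```

drive_tool(deltas=[-0.4,-0.35,0,0,0,-0.3,0,-0.76,-0.5,0,0,0,-0.73,0,-0.81,-0.42,0,0,0,-0.73,0,-0.85,-0.32,0,0,0,-0.73,0,-0.88,-0.23,0,0,0,-0.73,0,-0.9,-0.13,0,0,0,-0.73,0,-0.91,-0.03,0,0,0,-0.73,0,-0.91,0.07,0,0,0,-0.73,0,-0.9,0.17,0,0,0,-0.73,0,-0.6,-0.05,0,0,0,0,0,-0.5,0,0,0,0,0,0,0,0,0,0,0,0,0,0,0,0,0,0,0,0,0,0,0,0,0,0,0,0,0,0,0,0,0,0])

```text
time: 14.1
position: [0.4714, -0.155, 0.0945]
tool_rot: [0.0, 0.998, -0.067, 0.0]
force: [1.2, 0.2, -0.2]
gripper_width: 0.0007
gripper_force: 0.0
```

```bash
cat >> chk.py <<'E'
q=blob(b,lambda h,s,v:(h>8)&(h<32)&(s>55)&(v>80),(215,135,300,225))
if q: w=plane(b,*q[0],.1);print('TOP brass',q[0],q[1][4],w,'ang',np.degrees(np.arctan2(*(w[:2]-c)[::-1])),np.linalg.norm(w[:2]-c))
E
python3 chk.py p5.png
```

```text
14.1 [ 0.4714 -0.155   0.0945] [ 1.242   0.1589 -0.2047]
brass (array([273.4434, 169.8679]), array([269, 161,  10,  17, 106], dtype=int32)) [0.5933 0.0314 0.085 ] ang 22.564836634073576 0.06479028215935259
red (array([328.3889, 223.8889]), array([324, 216,   8,  14,  36], dtype=int32))
TOP brass [246.8    154.1077] 65 [0.5928 0.0268 0.1   ] ang 18.936694739602487 0.06268855726597744
```

Brass is now at about 19° (station 18°), two more to go to 108°.

drive_tool(deltas=[0.5,0,0,0,0,0,0,0.6,0.05,0,0,0,0,0,0.9,-0.17,0,0,0,0.73,0,0.91,-0.07,0,0,0,0.73,0,0.91,0.03,0,0,0,0.73,0,0.9,0.13,0,0,0,0.73,0,0.88,0.23,0,0,0,0.73,0,0.85,0.32,0,0,0,0.73,0,0.81,0.42,0,0,0,0.73,0,0.76,0.5,0,0,0,0.73,0,0.2,0.17,0,0,0,0.2,0,0.2,0.18,0,0,0,0.1,0,0,0,0,0,0,0,0,0,0,0,0,0,0,0])

```text
time: 15.95
position: [0.6357, -0.1225, 0.0937]
tool_rot: [0.0, 0.924, 0.383, -0.005]
force: [-12.8, -12.0, 4.8]
gripper_width: 0.0005
gripper_force: 8.5
```

drive_tool(deltas=[-0.4,-0.35,0,0,0,-0.3,0,-0.76,-0.5,0,0,0,-0.73,0,-0.81,-0.42,0,0,0,-0.73,0,-0.85,-0.32,0,0,0,-0.73,0,-0.88,-0.23,0,0,0,-0.73,0,-0.9,-0.13,0,0,0,-0.73,0,-0.91,-0.03,0,0,0,-0.73,0,-0.91,0.07,0,0,0,-0.73,0,-0.9,0.17,0,0,0,-0.73,0,-0.6,-0.05,0,0,0,0,0,-0.5,0,0,0,0,0,0,0,0,0,0,0,0,0,0,0,0,0,0,0,0,0,0,0,0,0,0,0,0,0,0,0,0,0,0])

```text
time: 17.82
position: [0.4714, -0.1549, 0.0945]
tool_rot: [0.0, 0.998, -0.067, 0.0]
force: [0.1, -0.1, 0.2]
gripper_width: 0.0004
gripper_force: 0.0
```

```bash
python3 chk.py p6.png
```

```text
17.825 [ 0.4714 -0.1549  0.0945] [ 0.1011 -0.0813  0.1615]
brass (array([253.4455, 171.8812]), array([249, 163,   9,  17, 101], dtype=int32)) [0.5595 0.0706 0.085 ] ang 67.93664747997582 0.06913867363977295
red (array([328.3889, 223.8889]), array([324, 216,   8,  14,  36], dtype=int32))
TOP brass [229.7377 168.4918] 61 [0.5595 0.0655 0.1   ] ang 66.20044045412979 0.06443861959016825
```

Brass at about 66° (station 63°), one more stroke.

drive_tool(deltas=[0.5,0,0,0,0,0,0,0.6,0.05,0,0,0,0,0,0.9,-0.17,0,0,0,0.73,0,0.91,-0.07,0,0,0,0.73,0,0.91,0.03,0,0,0,0.73,0,0.9,0.13,0,0,0,0.73,0,0.88,0.23,0,0,0,0.73,0,0.85,0.32,0,0,0,0.73,0,0.81,0.42,0,0,0,0.73,0,0.76,0.5,0,0,0,0.73,0,0.2,0.17,0,0,0,0.2,0,0.2,0.18,0,0,0,0.1,0,0,0,0,0,0,0,0,0,0,0,0,0,0,0])

```text
time: 19.68
position: [0.6357, -0.1225, 0.0937]
tool_rot: [0.0, 0.924, 0.383, -0.005]
force: [-12.1, -11.4, 5.2]
gripper_width: 0.0005
gripper_force: 8.5
```

drive_tool(deltas=[-0.4,-0.35,0,0,0,-0.3,0,-0.76,-0.5,0,0,0,-0.73,0,-0.81,-0.42,0,0,0,-0.73,0,-0.85,-0.32,0,0,0,-0.73,0,-0.88,-0.23,0,0,0,-0.73,0,-0.9,-0.13,0,0,0,-0.73,0,-0.91,-0.03,0,0,0,-0.73,0,-0.91,0.07,0,0,0,-0.73,0,-0.9,0.17,0,0,0,-0.73,0,-0.6,-0.05,0,0,0,0,0,-0.5,0,0,0,0,0,0,0,0,0,0,0,0,0,0,0,0,0,0,0,0,0,0,0,0,0,0,0,0,0,0,0,0,0,0])

```text
time: 21.55
position: [0.4714, -0.155, 0.0945]
tool_rot: [0.0, 0.998, -0.067, 0.0]
force: [0.3, -0.4, -0.7]
gripper_width: 0.0008
gripper_force: 0.0
```

drive_tool(deltas=[-0.3,0,0.9,0,0,0,0,0,0,0.9,0,0,0,0,0,0,0.9,0,0,0,0,0,0,0.9,0,0,0,0,0,0,0.9,0,0,0,0,0,0,0.9,0,0,0,0,0,0,0.9,0,0,0,0,0,0,0.9,0,0,0,0,0,0,0,0,0,0,0])

```text
time: 22.68
position: [0.4662, -0.1554, 0.2406]
tool_rot: [0.001, 0.998, -0.068, 0.002]
force: [-0.1, -0.1, 1.1]
gripper_width: 0.0004
gripper_force: 0.0
```

```bash
python3 chk.py p7.png
```

```text
22.675 [ 0.4662 -0.1554  0.2406] [-0.0993 -0.0662  1.1356]
brass (array([241.3208, 182.6038]), array([237, 174,  10,  16, 106], dtype=int32)) [0.5073 0.0742 0.085 ] ang 111.15548255190775 0.07261898778094665
red (array([326.6795, 215.4208]), array([321, 202,  13,  28, 259], dtype=int32))
TOP brass [227.8621 190.5345] 58 [0.5091 0.0691 0.1   ] ang 111.31896360318048 0.06724592031975091
```

View pics/p7.png

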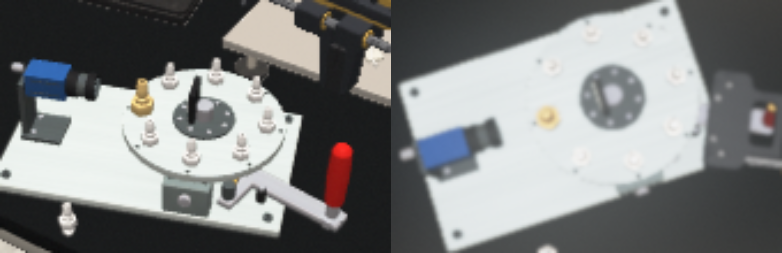

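Brass stands in front of the lens: (142,97) in the scene crop and (547,117) in the top crop. The red handle is at exactly its starting pixels, so the lever is home, and the arm is clear.

```bash
python3 -c "
from plant import *
print(job_done())"
```

```text
the job is handed in; nothing more can be done
None
```

The brass fitting is in place in front of the camera lens after four full lever strokes; the lever is home, the arm is clear, and the job was handed in at about 23 s of the 61 s allowed, though no verdict came back.

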